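# Present the dried filter from the moisture analyser to the inspection camera

### The arm

A 6-joint arm with a two-finger parallel gripper is mounted at the origin on the work surface. World frame = base frame: x ahead of the robot, y to its left, z up, the work surface at z = 0. Lengths are in mm, angles in rad, forces in N, time in s.
With the tool pointing down it reaches from about 225 to 875 mm from the base axis. Payload 3.4 kg.
Tool frame: the origin (TCP) lies at the very end of the fingers, on their centre line; the grasp point (between the pads) lies 19 mm behind it; z points along the fingers, y is the line along which they close (so a half turn about z gives the same grasp; the last joint's range is limited). The gripper opens to 85 mm and grips with 20 to 120 N. Pads are 22 mm wide; open, the fingers measure 114 mm over their backs; the gripper's body (76 mm by 85 mm) begins 54 mm behind the grasp point. The pads swing forward as they close: fully open they stand 13 mm farther back than shut.
Start: joints at [-1.243, 0.276, 1.505, -0, 1.361, -0.121], TCP at [249.488, -518.091, 231.328] pointing down, gripper open.
Joint ranges: [-2.89, 2.89], [-0.75, 2.08], [0.22, 2.7], [-1.18, 4.32], [0.11, 2.71], [-2.7, 2.7]. Speed limits (rad/s): [2.57, 2.57, 3.14, 3.14, 3.14, 3.14].

### API

Orientations are given as a 3x3 rotation matrix whose columns are the frame's x, y, z axes.
In Python, from bench import bot, imaging gives the robot as it stands.
- The arm moves only by the tool drive_tool, never from a script. Its arguments are lists of equal length, an entry for each row: "translation": the shift along the tool's x, y, z normalised to -1 to 1, where 1 is 0.1 m, a list of three; "dr": the turn, a rotation vector about the tool's x, y, z normalised to -1 to 1, where 1 is 180 degrees, a list of three. In form: {"translation": [[dx, dy, dz], ...], "dr": [[rx, ry, rz], ...]}. A call has 1 to 20 rows; each row is the pose to reach, as a shift and turn from the pose commanded when the call began, along the tool's axes at that moment, turning the shorter way round; what a row does not reach only later rows make up. A row lasts 1/8 s, in which the tool goes at most 62.5 mm and 10.7 degrees, less where a joint would pass 70% of its speed; a pose out of reach is approached as far as the arm can. A call with a number of a shift or a turn outside -1 to 1 is refused whole. A call with a gripper value outside its range is refused whole. "hand" is the closure, from 0 (fully open) to 1 (shut), set as the call begins (left out, the last holds). The fingers move at their own pace and stop on an object; "squeeze" is the grip in N (left out, the last holds). Time passes only in rows, so rows that repeat a pose let the fingers close. It gives the time, the measured TCP pose, the force, the opening and the grip force at its end, in the units of the state.
- bot.observe(): the state, without advancing time (a new reading comes with each control period).
- imaging.grab_frame(name): name is "scene" or "top" or "wrist"; returns (picture, depth): 420x560x3 uint8, red, green, blue; 420x560 float32, mm along the optical axis (not along the pixel's ray), 0 where there is no reading.
- imaging.camera_params(name): a dict with "fx", "fy", "cx", "cy" (pixels), "world_from_camera" (4x4, takes a point from camera to world coordinates); the wrist camera has in their place "T_tool_cam" (4x4, takes a point from camera to tool coordinates, whose origin is the TCP and whose axes are the flange's). Camera axes: x right, y down, z forward; pixel columns grow to the right and rows downward; lengths in mm; the calibration is good to about 2 mm. A picture is of the moment at which its call begins: read the wrist's pose just before it. camera_params takes no time and is no camera call.
- bot.hand_in(): hands the job in; it is judged then, once.
The state is a dict: "t": time; "joints": joint angles; "qvel": joint speeds; "effort": joint torques, N m; "eef_pos": TCP position; "tool_rot": TCP orientation; "contact_force": force on the tool from outside, world axes, zero at the start; "ft_torque": the same for the moment, N m; "opening": finger opening in mm; "grip_force": force on a finger pad.
Only numpy, scipy, OpenCV 4.12 (cv2) and the standard library are available. Lean on these libraries where they do the work, as an engineer would, in place of code of your own. Each camera call takes 0.05 s, during which the arm holds its last target. There are 200 camera calls.

### The job

The drying run is over: open the moisture analyser's lid all the way and leave it open, lift the sample pan out with its carrier (hold the carrier's blue grip, never touch the pan itself, and keep it from tipping), and bring it to the inspection camera. Finish while still holding it, motionless and level in the air, with the middle of the pan at the camera's focus point and the blue grip pointing away from the camera so that the hand stays out of the picture. Leave the two yellow bottles and the spatula alone.

Things in the scene. Friction and masses are not known exactly. Their poses are not given: they have to be found in the camera images.
- analyser: Moisture analyser, light grey, 350 mm deep, 210 wide, fixed left or right of the middle (a second one at the bench's far left end, out of reach, is not used). Origin: on the bench under the pan's centre; x points from its front (sloping panel, to the robot) to its back (hinge), z up. Deck 70 mm over the bench; front edge at x = -221 mm, back at 130 mm; forward of x = -130 mm it slopes down.
- lid (a joint): Lid angle in rad: 0 shut, grows as it opens, stop at 1.2 (fully open); starts at 0 to 0.2. The lid is a hollow light-grey hood (215 mm long, 200 wide, 70 high, front bevelled) hinged at its rear edge; its front swings up and away from the robot. Stiff hinge: it stays where it is left; 2 to 7 N at the handle moves it.
- lid_hinge (a point): Point on the lid's hinge line (parallel to the analyser's y axis), at its middle: 90 mm behind the analyser's origin and 72 mm over the bench.
- lid_handle (a point): Middle of the lid's handle: dark round bar 12 mm thick, 98 mm free length, along the analyser's y. Lid shut: 278 mm before and 55 mm above the hinge line, 12 mm below the lid's top, 48 mm before its front face (centre to face), 50 mm free below. Grip from above, fingers part open, one in the gap. Circles the hinge line at 283 mm radius; the point's axes turn with the lid (shut: the analyser's).
- carrier_grip (a point): Centre of the blue grip of the loose pan carrier, a black ring (104 mm outside, 88 inside, 5 thick; 60 g in all). Grip along the carrier's x (grip to ring), 44 mm long, 14 wide, 12 high; ring axis 88 mm further in +x, ring underside 20 mm lower. It starts under the lid, grip to the front, underside 30 mm over the deck, sides free. Lift it 30 mm, then draw it forward: the open lid leans over it.
- carrier_ring (a point): Point on the axis of the carrier's ring, 2 mm over its underside: 88 mm in +x from and 18 mm below the grip's centre. The centre of the pan comes here when the pan sits properly in the ring.
- pan_mid (a point): Centre of the sample pan, half-way up: shallow aluminium dish, 98 mm across the rim, 10.5 mm high, 24 to 42 g, white filter disc in it. It first rests on three posts inside the carrier's ring, its rim 3 mm above the ring; once raised, the ring carries it loosely by the rim, centred within 3 mm, so that its centre is 88 mm in +x from the grip's centre and 18 mm below it. z is the pan's axis.
- focus (a point): The camera's focus point, in the air: vertically above the centre of the white cross-marked disc (90 mm across) on the camera stand's dark base plate, 130 mm horizontally before the lens and 110 mm below it. 190 to 250 mm over the bench, as the camera's carriage is set. x points horizontally from the focus towards the camera (roughly away from the robot), z up.
- lens (a point): Centre of the front of the camera's lens (34 mm barrel, white ring light 62 mm across around it), looking obliquely down at the focus. The camera is on a steel column, 22 mm thick, 412 mm high, 185 mm behind the disc's centre; the fixed base plate (310 x 190 mm, 12 thick) reaches 100 mm in front of the disc's centre. Axes as of the focus.
- bottle_white: Closed sample bottle of yellow liquid with a white cap, 68 mm across, 149 mm high. Origin: centre of its underside, z up. Bystander.
- bottle_black: Closed sample bottle of yellow liquid with a black cap, 68 mm across, 149 mm high. Origin: centre of its underside, z up. Bystander.
- spatula: Steel laboratory spatula lying on the bench, 155 mm long, 18 mm wide, 8 mm high, along its x axis. Origin: on the bench under its middle. Bystander.

How it is judged (in metres and radians):
On the way, in this order (a step that is already met when the one before it is completed fails the run):
1. the lid is opened at least 1.05 rad of its 1.2 (value of joint lid above 1.05 rad), for 0.2 s.
2. the pan, seated in its carrier, is lifted at least 50 mm out of the analyser, the lid staying open (z of pan_mid in the frame of analyser above 0.141 m and distance between pan_mid and carrier_ring below 0.008 m and contact force between the fingers and carrier above 1 N and value of joint lid above 1.05 rad), for 0.1 s.
At the end, for the whole second after the job is handed in: Fingers alone hold the carrier; the pan sits in it (within 8 mm), its centre within 20 mm of the focus, level within 0.12 rad, at rest; the grip points away from the camera within 0.4 rad; lid open over 1.05 rad; bottles and spatula within 30 mm of their start, bottles upright (distance between pan_mid and focus below 0.02 m and angle between pan_mid's own z axis and vertical below 0.12 rad and distance between pan_mid and carrier_ring below 0.008 m and x of carrier_grip in the frame of focus below -0.04 m and angle between the x axis of carrier_grip and the x axis of focus, either way round below 0.4 rad and contact force between the fingers and carrier above 1 N and contact force between each of carrier, pan and stand below 0.3 N and contact force between carrier and analyser below 0.3 N and contact force between pan and the arm below 0.3 N and linear speed of pan below 0.02 m/s and angular speed of pan below 0.2 rad/s and value of joint lid above 1.05 rad and distance of each of bottle_white, bottle_black, spatula from where it was at the start of the episode below 0.03 m and angle between each of bottle_white, bottle_black's own z axis and vertical below 0.2 rad); the arm keeps its last pose, push and grip.
It fails at once if the fingers touch the pan itself (contact force between the fingers and pan above 1 N).
It fails at once if the pan tips by more than 0.4 rad (angle between pan_mid's own z axis and vertical above 0.4 rad).
It fails at once if a bottle is pushed away or knocked over (distance of any of bottle_white, bottle_black from where it was at the start of the episode above 0.03 m or angle between any of bottle_white, bottle_black's own z axis and vertical above 0.3 rad).
It fails at once if the spatula is pushed away (distance of spatula from where it was at the start of the episode above 0.03 m).
It also fails if it takes over 72 s, if anything falls off the work surface, if the arm or the gripper's body presses on something with over 40 N, if the wrist force passes 120 N, or if a joint passes its speed limit or range.

## Working session

There is one attempt and no reset: what is moved stays moved. The work goes in short steps, Python scripts to look and compute and a tool call to move; the robot and the scene stay as the last step left them, time stands still between calls to the robot, and variables do not carry over. Pictures are saved under pics/ and viewed, at most 10 in all, crops included, and the job is handed in when it is done.

Besides the shell and the picture viewer there is one more tool, called after "Request:" by a JSON object that holds its "fn" and its "kwargs", one argument or row to a line. drive_tool: Moves the arm, as the interface text tells. Its arguments: {"type":"object","properties":{"translation":{"type":"array"},"dr":{"type":"array"},"hand":{"type":"number"},"squeeze":{"type":"number"}},"required":["translation","dr"]}

```bash
ls; mkdir -p pics
cat > h.py <<'E'
import numpy as np, cv2
from bench import bot, imaging
def P(name):
    s=bot.observe(); im,d=imaging.grab_frame(name); c=imaging.camera_params(name)
    if 'world_from_camera' in c: T=np.array(c['world_from_camera'])
    else:
        W=np.eye(4); W[:3,:3]=s['tool_rot']; W[:3,3]=s['eef_pos']; T=W@np.array(c['T_tool_cam'])
    return im,d,c,T
def pts(d,c,T):
    v,u=np.indices(d.shape); X=np.stack([(u-c['cx'])/c['fx']*d,(v-c['cy'])/c['fy']*d,d],-1)
    W=X@T[:3,:3].T+T[:3,3]; W[d<=0]=np.nan; return W
def ray(u,v,z,c,T):
    r=T[:3,:3]@np.array([(u-c['cx'])/c['fx'],(v-c['cy'])/c['fy'],1]); return T[:3,3]+r*(z-T[2,3])/r[2]
E
python3 - <<'E'
from h import *
for n in ['scene','top']:
    im,d,c,T=P(n); cv2.imwrite(f'pics/{n}0.png',im[:,:,::-1]); np.savez(f'{n}0.npz',im=im,d=d,T=T,k=[c['fx'],c['fy'],c['cx'],c['cy']])
    print(n,c['fx'],T.round(3).tolist())
print(bot.observe())
E
```

```text
pics
scene 390.7770100908191 [[-0.657, 0.434, -0.617, 1195.363], [0.754, 0.395, -0.525, 510.015], [0.016, -0.809, -0.587, 763.714], [0.0, 0.0, 0.0, 1.0]]
top 475.1017501539362 [[0.0, -0.995, 0.098, 490.829], [-1.0, -0.002, -0.015, -2.616], [0.015, -0.098, -0.995, 1172.305], [0.0, 0.0, 0.0, 1.0]]
{'t': 0.1, 'joints': array([-1.24299605e+00,  2.76524122e-01,  1.50601208e+00,  1.00262022e-05,
        1.36067367e+00, -1.21020115e-01]), 'qvel': array([ 0.00013021, -0.00206367, -0.00230099,  0.00110944, -0.00064561,
        0.00167325]), 'effort': array([ 1.00248206e-03, -4.17699516e+01, -2.46405888e+01, -2.51801948e-04,
        5.82948749e-03,  1.60524769e-05]), 'eef_pos': array([ 249.33179595, -517.61519873,  230.52833879]), 'tool_rot': array([[ 9.00960529e-01,  4.33900753e-01, -5.11396254e-04],
       [ 4.33901006e-01, -9.00959246e-01,  1.53425794e-03],
       [ 2.04968491e-04, -1.60420119e-03, -9.99998692e-01]]), 'contact_force': array([-0.19342105,  0.31892042, -0.33959209]), 'ft_torque': array([ 0.01437249, -0.01621368,  0.00014639]), 'grip_force': 0.0, 'opening': 85.45842246157872}
```

View pics/scene0.png

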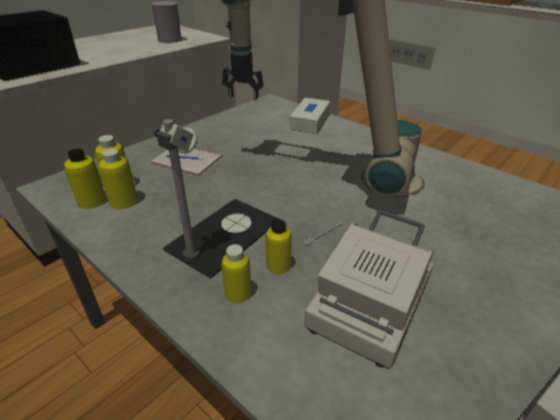

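View pics/top0.png

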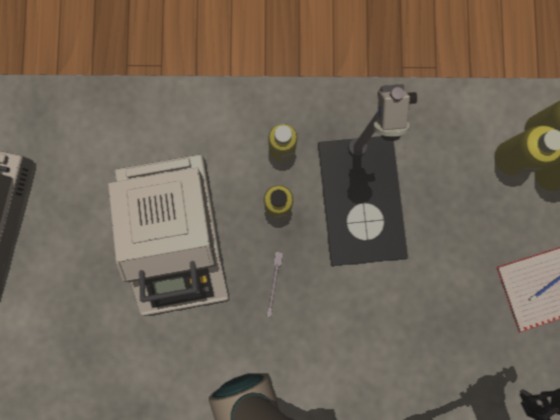

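Run:
```python
from h import *
D=np.load('top0.npz'); im,d,T=D['im'],D['d'],D['T']; c=dict(zip(['fx','fy','cx','cy'],D['k'])); W=pts(d,c,T); Z=W[...,2]
g=im.max(-1).astype(int); v,u=np.indices(g.shape)
# disc
m=((g>140)&(np.ptp(im.astype(int),axis=-1)<40)&(abs(Z-12)<8)&(u>320)&(u<410)&(v>190)&(v<250))
m8=m.astype(np.uint8); m8=cv2.morphologyEx(m8,cv2.MORPH_CLOSE,np.ones((5,5)))
cs=max(cv2.findContours(m8,0,2)[0],key=cv2.contourArea); e=cv2.fitEllipse(cs); print('disc',e,ray(*e[0],12.5,c,T))
# plate
m=((g<75)&(abs(Z-12)<8)&(u>310)&(u<420)&(v>130)&(v<270)); m8=cv2.morphologyEx(m.astype(np.uint8),cv2.MORPH_CLOSE,np.ones((15,15)))
cs=max(cv2.findContours(m8,0,2)[0],key=cv2.contourArea); r=cv2.minAreaRect(cs); print('plate',[ray(*p,12,c,T)[:2].round() for p in cv2.boxPoints(r)])
# camera
m=(Z>280)&(u>330)&(u<430)&(v>70)&(v<200)
for lo in range(220,460,20):
    k=m*0+((Z>lo)&(Z<lo+20)&(u>330)&(u<430)&(v>70)&(v<200)); k=k>0
    if k.sum()>5: print(lo,k.sum(),np.nanmean(W[k],0).round(), W[k].min(0).round(),W[k].max(0).round())
# lid
m=((Z>110)&(u>90)&(u<225)&(v>140)&(v<310)&(g>100)); m8=cv2.morphologyEx(m.astype(np.uint8),cv2.MORPH_OPEN,np.ones((5,5)))
cs=max(cv2.findContours(m8,0,2)[0],key=cv2.contourArea); q=W[(m8>0)]
A=np.c_[q[:,:2],np.ones(len(q))]
sel=np.ones(len(q),bool)
for _ in range(6):
    co=np.linalg.lstsq(A[sel],q[sel,2],rcond=None)[0]; sel=abs(A@co-q[:,2])<3
t=q[sel]; print('lid plane',co,sel.sum(),len(q)); 
R=cv2.minAreaRect(t[:,:2].astype(np.float32)); print('lidtop',R,cv2.boxPoints(R).round(),t[:,2].min(),t[:,2].max())
m=((Z>95)&(u>130)&(u<225)&(v>255)&(v<310)&(g<90)); h=W[m]; print('handle',m.sum(),h.mean(0),cv2.minAreaRect(h[:,:2].astype(np.float32)),np.percentile(h[:,2],[5,50,95]))
np.save('handle.npy',h)
for n,(a,b) in dict(wh=(284,134),bl=(279,199)).items():
    k=(abs(u-a)<9)&(abs(v-b)<9)&(Z>135); print(n,W[k].mean(0).round())
m=((Z>3)&(Z<25)&(u>255)&(u<300)&(v>240)&(v<325)); print('spat',m.sum(),W[m].min(0),W[m].max(0))
```

```text
disc ((364.88592529296875, 221.23486328125), (34.423240661621094, 35.052833557128906), 157.06979370117188) [ 575.89870159 -223.16668291   12.5       ]
plate [array([ 774., -107.]), array([ 796., -300.]), array([ 486., -325.]), array([ 466., -138.])]
220 25 [ 755. -196.  229.] [ 749. -202.  221.] [ 764. -193.  240.]
240 16 [ 756. -195.  249.] [ 752. -197.  241.] [ 764. -193.  258.]
260 18 [ 757. -194.  271.] [ 752. -197.  260.] [ 763. -193.  280.]
280 14 [ 757. -194.  289.] [ 753. -196.  282.] [ 764. -193.  298.]
320 7 [ 721. -187.  337.] [ 704. -194.  335.] [ 734. -180.  339.]
340 185 [ 716. -195.  351.] [ 696. -238.  340.] [ 779. -177.  360.]
360 612 [ 724. -208.  372.] [ 699. -246.  360.] [ 781. -179.  380.]
380 650 [ 748. -203.  389.] [ 721. -243.  380.] [ 785. -181.  400.]
400 260 [ 756. -203.  407.] [ 744. -225.  400.] [ 770. -183.  416.]
lid plane [-7.46069745e-02 -1.30838933e-02  1.99514159e+02] 3592 8920
lidtop ((572.6764526367188, 248.61668395996094), (186.0280303955078, 200.46673583984375), 9.425423622131348) [[465. 332.]
 [497. 135.]
 [681. 165.]
 [648. 363.]] 143.8264396867114 162.5063133749038
handle 735 [432.11702307 218.42569497 153.92914407] ((438.57965087890625, 218.5531768798828), (67.27513122558594, 188.96548461914062), 11.883288383483887) [111.83395971 163.05898567 170.46678877]
wh [758. -19. 147.]
bl [616.  -9. 148.]
spat 354 [329.88674825 -61.5577387    3.04244893] [525.15498293  43.83073305  10.60482284]
```

Request:
{"fn": "drive_tool", "kwargs": {
  "translation": [
    [0,0,0],
    [0,0,0],
    [0,0,0],
    [0,0,-0.1],
    [0,0,-0.2],
    [0,0,-0.3],
    [0,0,-0.4]
  ],
  "dr": [
    [0,0,-0.059],
    [0,0,-0.118],
    [0,0,-0.177],
    [0,0,-0.236],
    [0,0,-0.295],
    [0,0,-0.354],
    [0,0,-0.41]
  ]
}}

```text
t: 0.98
eef_pos: [249.4, -517.8, 271.1]
tool_rot: [[-0.171, 0.985, -0.0], [0.985, 0.171, 0.001], [0.001, -0.0, -1.0]]
contact_force: [0.6, -1.2, -0.6]
opening: 85.5
grip_force: 0.0
```

Request:
{"fn": "drive_tool", "kwargs": {
  "translation": [
    [0.5,0.2,0],
    [1,0.4,0]
  ],
  "dr": [
    [0,0,0],
    [0,0,0]
  ]
}}

```text
t: 1.23
eef_pos: [272.4, -411.7, 270.6]
tool_rot: [[-0.164, 0.986, -0.0], [0.986, 0.164, 0.001], [0.001, 0.0, -1.0]]
contact_force: [0.2, -0.2, 0.4]
opening: 85.4
grip_force: 0.0
```

Request:
{"fn": "drive_tool", "kwargs": {
  "translation": [
    [0.5,0.2,0],
    [1,0.4,0]
  ],
  "dr": [
    [0,0,0],
    [0,0,0]
  ]
}}

```text
t: 1.48
eef_pos: [295.4, -305.7, 270.9]
tool_rot: [[-0.165, 0.986, 0.0], [0.986, 0.165, 0.001], [0.001, 0.0, -1.0]]
contact_force: [0.4, 0.9, 0.3]
opening: 85.4
grip_force: 0.0
```

Request:
{"fn": "drive_tool", "kwargs": {
  "translation": [
    [0.5,0.2,0],
    [1,0.4,0]
  ],
  "dr": [
    [0,0,0],
    [0,0,0]
  ]
}}

```text
t: 1.72
eef_pos: [318.1, -200.5, 271.1]
tool_rot: [[-0.165, 0.986, 0.0], [0.986, 0.165, 0.0], [0.0, 0.0, -1.0]]
contact_force: [0.3, 0.5, -0.1]
opening: 85.5
grip_force: 0.0
```

Request:
{"fn": "drive_tool", "kwargs": {
  "translation": [
    [0.5,0.2,0],
    [1,0.4,0]
  ],
  "dr": [
    [0,0,0],
    [0,0,0]
  ]
}}

```text
t: 1.98
eef_pos: [341.0, -95.4, 271.2]
tool_rot: [[-0.165, 0.986, 0.0], [0.986, 0.165, -0.0], [-0.0, 0.0, -1.0]]
contact_force: [0.7, -0.8, 0.2]
opening: 85.3
grip_force: 0.0
```

Request:
{"fn": "drive_tool", "kwargs": {
  "translation": [
    [0.5,0.2,0],
    [1,0.4,0]
  ],
  "dr": [
    [0,0,0],
    [0,0,0]
  ]
}}

```text
t: 2.22
eef_pos: [364.0, 9.8, 271.2]
tool_rot: [[-0.165, 0.986, 0.001], [0.986, 0.165, -0.0], [-0.0, 0.0, -1.0]]
contact_force: [1.4, 0.3, -0.2]
opening: 85.3
grip_force: 0.0
```

Request:
{"fn": "drive_tool", "kwargs": {
  "translation": [
    [0.5,0.2,0],
    [1,0.4,0],
    [1,0.4,0]
  ],
  "dr": [
    [0,0,0],
    [0,0,0],
    [0,0,0]
  ]
}}

```text
t: 2.6
eef_pos: [386.9, 116.6, 270.9]
tool_rot: [[-0.172, 0.985, -0.001], [0.985, 0.172, 0.001], [0.001, -0.001, -1.0]]
contact_force: [-0.4, 0.1, -0.1]
opening: 85.4
grip_force: 0.0
```

Request:
{"fn": "drive_tool", "kwargs": {
  "translation": [
    [0.5,0,0],
    [1,0,0],
    [1,0,0]
  ],
  "dr": [
    [0,0,0],
    [0,0,0],
    [0,0,0]
  ]
}}

```text
t: 2.98
eef_pos: [369.7, 213.3, 270.9]
tool_rot: [[-0.169, 0.986, -0.001], [0.986, 0.169, 0.0], [0.0, -0.001, -1.0]]
contact_force: [0.5, -0.3, 0.1]
opening: 85.3
grip_force: 0.0
```

Run:
```python
from h import *
im,d,c,T=P('wrist'); cv2.imwrite('pics/w1.png',im[:,:,::-1]); np.savez('w1.npz',im=im,d=d,T=T,k=[c['fx'],c['fy'],c['cx'],c['cy']])
print(T.round(3).tolist(),bot.observe()['eef_pos'])
```

```text
[[0.985, 0.164, 0.043, 358.358], [0.17, -0.952, -0.255, 278.742], [-0.001, 0.258, -0.966, 412.53], [0.0, 0.0, 0.0, 1.0]] [370.02526758 211.74651045 270.89115227]
```

View pics/w1.png

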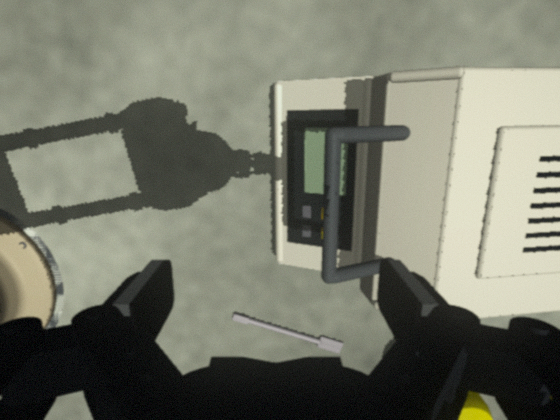

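Run:
```python
from h import *
D=np.load('w1.npz'); im,d,T=D['im'],D['d'],D['T']; c=dict(zip(['fx','fy','cx','cy'],D['k'])); W=pts(d,c,T); Z=W[...,2]
v,u=np.indices(d.shape)
m=(Z>110)&(u>315)&(u<350)&(v>150)&(v<262)
b=W[m]; print(m.sum(),b.mean(0),np.percentile(b[:,2],[5,50,95]))
l=cv2.fitLine(b.astype(np.float32),cv2.DIST_L2,0,.01,.01).ravel(); print('dir',l, 'yaw of perp',np.arctan2(-l[0],l[1]))
for r in (131,140,160,200,240,260,272,280):
    k=m|((Z>110)&(u>315)&(u<350)); k&=(v==r); 
    if k.any(): print(r,np.where(k[r])[0][[0,-1]],W[k].mean(0).round(1))
# lid edges & analyser front edge (z>?)
for r in (100,150,200,250): 
    print(r,[(x,W[r,x].round(0).tolist()) for x in (290,365,380,400,430,450,470,490,530)])
T0=np.load('top0.npz');
```

```text
1779 [409.54544198 222.97944621 167.79054787] [164.68559519 168.15149018 169.73263089]
dir [-1.8090577e-01  9.8349553e-01  3.0949202e-03  4.0954578e+02
  2.2297952e+02  1.6779057e+02] yaw of perp 0.18190823
131 [326 349] [402.8 276.9 167.4]
140 [325 349] [403.7 270.8 167.7]
160 [324 340] [403.2 256.4 167.6]
200 [323 339] [408.8 227.5 167.5]
240 [322 337] [414.2 196.7 167.7]
260 [322 336] [417.3 180.6 167.8]
272 [322 349] [424.8 171.  166.5]
280 [323 348] [426.1 164.6 167.2]
100 [(290, [371.0, 299.0, 33.0]), (365, [441.0, 309.0, 65.0]), (380, [439.0, 306.0, 125.0]), (400, [449.0, 307.0, 141.0]), (430, [467.0, 310.0, 153.0]), (450, [478.0, 311.0, 158.0]), (470, [490.0, 313.0, 163.0]), (490, [505.0, 316.0, 161.0]), (530, [535.0, 321.0, 158.0])]
150 [(290, [380.0, 247.0, 34.0]), (365, [452.0, 263.0, 66.0]), (380, [447.0, 268.0, 131.0]), (400, [459.0, 271.0, 141.0]), (430, [476.0, 275.0, 155.0]), (450, [488.0, 278.0, 160.0]), (470, [502.0, 280.0, 162.0]), (490, [517.0, 283.0, 160.0]), (530, [546.0, 288.0, 160.0])]
200 [(290, [390.0, 192.0, 34.0]), (365, [452.0, 220.0, 107.0]), (380, [456.0, 228.0, 135.0]), (400, [469.0, 232.0, 143.0]), (430, [487.0, 238.0, 155.0]), (450, [498.0, 242.0, 163.0]), (470, [514.0, 244.0, 161.0]), (490, [528.0, 247.0, 163.0]), (530, [560.0, 252.0, 160.0])]
250 [(290, [401.0, 132.0, 34.0]), (365, [462.0, 174.0, 112.0]), (380, [466.0, 185.0, 137.0]), (400, [479.0, 191.0, 145.0]), (430, [497.0, 199.0, 159.0]), (450, [511.0, 202.0, 161.0]), (470, [527.0, 205.0, 160.0]), (490, [540.0, 209.0, 164.0]), (530, [575.0, 213.0, 159.0])]
```

Request:
{"fn": "drive_tool", "kwargs": {
  "translation": [
    [0.02,0.2,0],
    [0.04,0.38,0],
    [0.04,0.38,0],
    [0.04,0.38,0.3],
    [0.04,0.38,0.6],
    [0.04,0.38,0.9],
    [0.04,0.38,0.9]
  ],
  "dr": [
    [0,0,0],
    [0,0,0],
    [0,0,0],
    [0,0,0],
    [0,0,0],
    [0,0,0],
    [0,0,0]
  ],
  "hand": 0.5,
  "squeeze": 30
}}

```text
t: 3.9
eef_pos: [405.5, 221.0, 179.4]
tool_rot: [[-0.164, 0.986, -0.006], [0.986, 0.164, -0.002], [-0.001, -0.006, -1.0]]
contact_force: [0.4, 0.0, 0.3]
opening: 43.0
grip_force: 0.0
```

Run:
```python
from h import *
im,d,c,T=P('wrist'); cv2.imwrite('pics/w2.png',im[:,:,::-1])
```

```text
(no output)
```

View pics/w2.png

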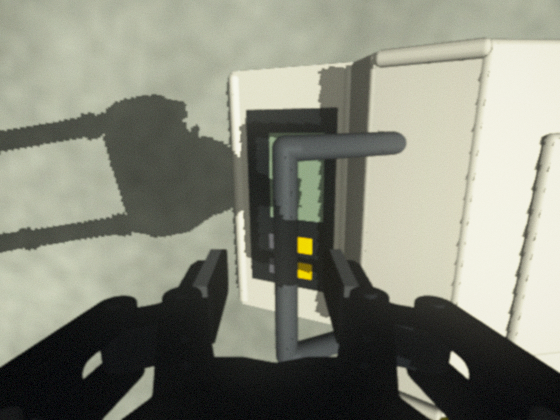

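Request:
{"fn": "drive_tool", "kwargs": {
  "translation": [
    [0,0,0.2],
    [0,0,0.37],
    [0,0,0.37]
  ],
  "dr": [
    [0,0,0],
    [0,0,0],
    [0,0,0]
  ]
}}

```text
t: 4.32
eef_pos: [407.5, 222.1, 144.8]
tool_rot: [[-0.165, 0.986, -0.0], [0.986, 0.165, -0.0], [-0.0, -0.0, -1.0]]
contact_force: [0.8, 0.1, 1.9]
opening: 42.6
grip_force: 0.0
```

Request:
{"fn": "drive_tool", "kwargs": {
  "translation": [
    [0,0,0],
    [0,0,0],
    [0,0,0],
    [0,0,0]
  ],
  "dr": [
    [0,0,0],
    [0,0,0],
    [0,0,0],
    [0,0,0]
  ],
  "hand": 1,
  "squeeze": 30
}}

```text
t: 4.82
eef_pos: [410.2, 222.8, 145.6]
tool_rot: [[-0.166, 0.986, 0.006], [0.986, 0.166, 0.001], [0.0, 0.006, -1.0]]
contact_force: [5.6, 0.5, -0.6]
opening: 10.3
grip_force: 29.3
```

Request:
{"fn": "drive_tool", "kwargs": {
  "translation": [
    [0,0.034,-0.099],
    [0,0.076,-0.204],
    [0,0.135,-0.333],
    [0,0.199,-0.459],
    [0,0.27,-0.581],
    [0,0.347,-0.7],
    [0,0.43,-0.815],
    [0,0.43,-0.815]
  ],
  "dr": [
    [0,0,0],
    [0,0,0],
    [0,0,0],
    [0,0,0],
    [0,0,0],
    [0,0,0],
    [0,0,0],
    [0,0,0]
  ]
}}

```text
t: 5.82
eef_pos: [451.3, 230.3, 226.1]
tool_rot: [[-0.165, 0.986, 0.003], [0.986, 0.165, 0.002], [0.002, 0.003, -1.0]]
contact_force: [5.4, 3.0, -2.4]
opening: 10.8
grip_force: 29.9
```

Request:
{"fn": "drive_tool", "kwargs": {
  "translation": [
    [0,0.089,-0.11],
    [0,0.182,-0.216],
    [0,0.281,-0.317],
    [0,0.385,-0.413],
    [0,0.494,-0.504],
    [0,0.607,-0.589],
    [0,0.724,-0.668],
    [0,0.845,-0.742],
    [0,0.995,-0.822],
    [0,0.995,-0.822]
  ],
  "dr": [
    [0,0,0],
    [0,0,0],
    [0,0,0],
    [0,0,0],
    [0,0,0],
    [0,0,0],
    [0,0,0],
    [0,0,0],
    [0,0,0],
    [0,0,0]
  ]
}}

```text
t: 7.08
eef_pos: [546.3, 247.6, 309.6]
tool_rot: [[-0.167, 0.986, -0.003], [0.986, 0.167, 0.004], [0.004, -0.002, -1.0]]
contact_force: [-3.1, 5.7, 3.4]
opening: 10.9
grip_force: 30.0
```

Request:
{"fn": "drive_tool", "kwargs": {
  "translation": [
    [0,0.102,-0.048],
    [0,0.233,-0.103],
    [0,0.366,-0.151],
    [0,0.501,-0.192],
    [0,0.611,-0.22],
    [0,0.7,-0.24],
    [0,0.7,-0.24]
  ],
  "dr": [
    [0,0,0],
    [0,0,0],
    [0,0,0],
    [0,0,0],
    [0,0,0],
    [0,0,0],
    [0,0,0]
  ]
}}

```text
t: 7.95
eef_pos: [614.7, 259.9, 334.4]
tool_rot: [[-0.168, 0.986, -0.002], [0.986, 0.168, 0.005], [0.005, -0.001, -1.0]]
contact_force: [-3.3, 5.9, 4.7]
opening: 10.7
grip_force: 31.3
```

Request:
{"fn": "drive_tool", "kwargs": {
  "translation": [
    [0,0,0],
    [0,0,0],
    [0,0,-0.2],
    [0,0,-0.45],
    [0,0,-0.45]
  ],
  "dr": [
    [0,0,0],
    [0,0,0],
    [0,0,0],
    [0,0,0],
    [0,0,0]
  ],
  "hand": 0.5
}}

```text
t: 8.57
eef_pos: [617.6, 256.9, 379.0]
tool_rot: [[-0.165, 0.986, 0.004], [0.986, 0.165, 0.0], [-0.0, 0.004, -1.0]]
contact_force: [-0.2, 0.7, -0.0]
opening: 42.7
grip_force: 0.0
```

Request:
{"fn": "drive_tool", "kwargs": {
  "translation": [
    [0,-0.5,0],
    [0,-1,0]
  ],
  "dr": [
    [0,0,0],
    [0,0,0]
  ]
}}

```text
t: 8.82
eef_pos: [517.0, 240.0, 374.7]
tool_rot: [[-0.164, 0.986, -0.003], [0.986, 0.164, -0.002], [-0.001, -0.004, -1.0]]
contact_force: [-0.5, 0.7, 0.5]
opening: 42.5
grip_force: 0.0
```

Request:
{"fn": "drive_tool", "kwargs": {
  "translation": [
    [0,-0.5,0],
    [0,-0.9,0],
    [0,-0.9,0.1],
    [0,-0.9,0.2],
    [0,-0.9,0.3],
    [0,-0.9,0.4],
    [0,-0.9,0.5],
    [0,-0.9,0.6],
    [0,-0.9,0.8],
    [0,-0.9,1],
    [0,-0.9,1]
  ],
  "dr": [
    [0,0,0.05],
    [0,0,0.1],
    [0,0,0.15],
    [0,0,0.2],
    [0,0,0.25],
    [0,0,0.3],
    [0,0,0.35],
    [0,0,0.4],
    [0,0,0.45],
    [0,0,0.497],
    [0,0,0.497]
  ]
}}

```text
t: 10.2
eef_pos: [427.8, 225.0, 274.6]
tool_rot: [[0.984, 0.176, -0.005], [0.176, -0.984, -0.002], [-0.005, 0.001, -1.0]]
contact_force: [-0.9, -0.4, -0.4]
opening: 42.7
grip_force: 0.0
```

Run:
```python
from h import *
im,d,c,T=P('wrist'); cv2.imwrite('pics/w3.png',im[:,:,::-1]); np.savez('w3.npz',im=im,d=d,T=T,k=[c['fx'],c['fy'],c['cx'],c['cy']])
im2,d2,c2,T2=P('top'); np.savez('t3.npz',im=im2,d=d2,T=T2,k=[c2['fx'],c2['fy'],c2['cx'],c2['cy']])
W=pts(d,c,T); h=cv2.cvtColor(im,cv2.COLOR_RGB2HSV)
m=((h[...,0]>95)&(h[...,0]<130)&(h[...,1]>110)&(h[...,2]>50)).astype(np.uint8)
for k in cv2.findContours(m,0,2)[0]:
    if cv2.contourArea(k)>150:
        mm=np.zeros_like(m); cv2.drawContours(mm,[k],-1,1,-1); w=W[mm>0]; w=w[~np.isnan(w[:,0])]
        print(cv2.contourArea(k),cv2.minAreaRect(k),w.mean(0),np.percentile(w[:,2],[5,50,95]))
        t=w[w[:,2]>np.percentile(w[:,2],50)-4]; print(cv2.minAreaRect(t[:,:2].astype(np.float32)))
print(bot.observe()['eef_pos'],T[:3,3])
```

```text
682.0 ((278.5, 106.0), (52.0, 15.0), 90.0) [500.35642068 236.23849947 110.70375797] [109.27116738 110.7954622  112.04828848]
((500.0144348144531, 236.15664672851562), (43.03546905517578, 12.696194648742676), 9.966046333312988)
[429.29658529 225.65053727 276.78234019] [492.66826476 237.6722345  415.82065202]
```

View pics/w3.png

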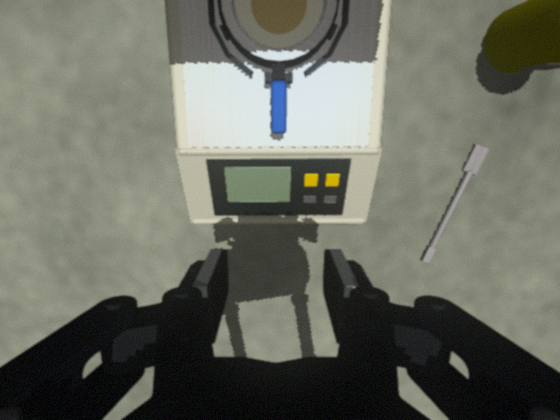

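Request:
{"fn": "drive_tool", "kwargs": {
  "translation": [
    [0.3,0.02,0.2],
    [0.6,0.02,0.5],
    [0.71,0.02,0.9],
    [0.71,0.02,1],
    [0.71,0.02,1],
    [0.71,0.02,1]
  ],
  "dr": [
    [0,0,0],
    [0,0,0],
    [0,0,0],
    [0,0,0],
    [0,0,0],
    [0,0,0]
  ]
}}

```text
t: 11.05
eef_pos: [500.3, 236.7, 179.0]
tool_rot: [[0.985, 0.175, 0.003], [0.175, -0.985, 0.001], [0.003, -0.0, -1.0]]
contact_force: [0.4, 0.2, 1.3]
opening: 42.5
grip_force: 0.0
```

Run:
```python
from h import *
s=bot.observe(); print(s['eef_pos'],s['tool_rot'].round(3).tolist())
D=np.load('t3.npz'); im,d,T=D['im'],D['d'],D['T']; c=dict(zip(['fx','fy','cx','cy'],D['k'])); W=pts(d,c,T); Z=W[...,2]
a=np.array([0.988,0.15])
F=np.array([576,-223])
v,u=np.indices(d.shape); m=(Z>300)&(u>330)&(u<430)&(v>70)&(v<200)
h=cv2.cvtColor(im,cv2.COLOR_RGB2HSV); w=W[m]; 
s=(w[:,:2]-F)@a; t=(w[:,:2]-F)@np.array([-a[1],a[0]])
for lo in range(110,215,5):
    k=(s>=lo)&(s<lo+5)
    if k.any(): print(lo,k.sum(),'z',w[k,2].min().round(),np.median(w[k,2]).round(),w[k,2].max().round(),'t',t[k].min().round(),t[k].max().round(),'V',np.median(im[m][k].max(-1)))
np.savez('cam.npz',w=w)
cv2.imwrite('pics/tc.png',cv2.resize(im[60:270,300:440,::-1],None,fx=2.8,fy=2.8,interpolation=cv2.INTER_CUBIC))
```

```text
[500.33304697 236.65295644 178.95074803] [[0.985, 0.175, 0.003], [0.175, -0.985, 0.001], [0.003, -0.0, -1.0]]
115 2 z 348.0 348.0 348.0 t -10.0 -9.0 V 76.0
120 56 z 345.0 350.0 374.0 t -20.0 6.0 V 49.5
125 104 z 340.0 368.0 376.0 t -28.0 13.0 V 130.5
130 86 z 337.0 368.0 374.0 t -34.0 20.0 V 141.5
135 108 z 352.0 368.0 374.0 t -33.0 22.0 V 128.0
140 112 z 349.0 373.0 379.0 t -35.0 24.0 V 134.0
145 106 z 343.0 378.0 384.0 t -38.0 24.0 V 134.5
150 113 z 339.0 382.0 388.0 t -30.0 23.0 V 135.0
155 118 z 338.0 386.0 391.0 t -29.0 20.0 V 136.0
160 112 z 337.0 391.0 396.0 t -28.0 17.0 V 136.0
165 117 z 347.0 395.0 400.0 t -30.0 15.0 V 136.0
170 119 z 349.0 399.0 411.0 t -29.0 15.0 V 129.0
175 143 z 349.0 402.0 414.0 t -51.0 14.0 V 109.0
180 117 z 354.0 402.0 414.0 t -51.0 14.0 V 124.0
185 93 z 359.0 397.0 414.0 t -52.0 13.0 V 122.0
190 63 z 366.0 390.0 414.0 t -51.0 13.0 V 120.0
195 45 z 356.0 386.0 409.0 t -28.0 13.0 V 96.0
200 64 z 355.0 386.0 391.0 t -30.0 12.0 V 84.0
205 42 z 357.0 386.0 389.0 t -28.0 10.0 V 87.5
```

View pics/tc.png

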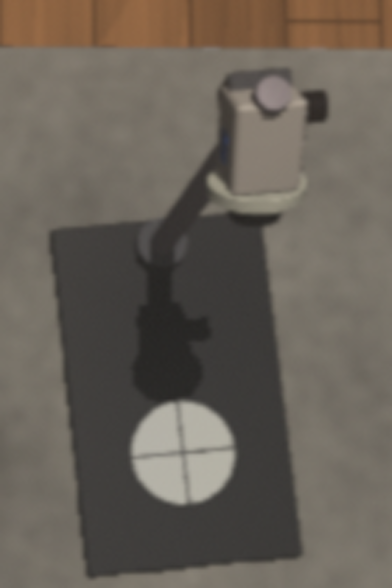

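Request:
{"fn": "drive_tool", "kwargs": {
  "translation": [
    [0,0,0.3],
    [0,0,0.6],
    [0,0,0.8],
    [0,0,0.91],
    [0,0,0.91],
    [0,0,0.91]
  ],
  "dr": [
    [0,0,0],
    [0,0,0],
    [0,0,0],
    [0,0,0],
    [0,0,0],
    [0,0,0]
  ]
}}

```text
t: 11.8
eef_pos: [500.6, 236.6, 87.2]
tool_rot: [[0.985, 0.175, 0.002], [0.175, -0.985, 0.001], [0.002, -0.0, -1.0]]
contact_force: [-0.4, -0.2, 0.2]
opening: 42.6
grip_force: 0.0
```

Request:
{"fn": "drive_tool", "kwargs": {
  "translation": [
    [0,0,0],
    [0,0,0],
    [0,0,0],
    [0,0,0]
  ],
  "dr": [
    [0,0,0],
    [0,0,0],
    [0,0,0],
    [0,0,0]
  ],
  "hand": 1,
  "squeeze": 50
}}

```text
t: 12.3
eef_pos: [500.2, 236.4, 86.6]
tool_rot: [[0.985, 0.175, 0.001], [0.175, -0.985, 0.0], [0.001, -0.0, -1.0]]
contact_force: [-1.0, -0.7, 5.4]
opening: 13.1
grip_force: 51.4
```

Request:
{"fn": "drive_tool", "kwargs": {
  "translation": [
    [0,0,-0.04],
    [0,0,-0.09],
    [0,0,-0.15],
    [0,0,-0.21],
    [0,0,-0.27],
    [0,0,-0.32],
    [0,0,-0.33],
    [0,0,-0.33]
  ],
  "dr": [
    [0,0,0],
    [0,0,0],
    [0,0,0],
    [0,0,0],
    [0,0,0],
    [0,0,0],
    [0,0,0],
    [0,0,0]
  ]
}}

```text
t: 13.3
eef_pos: [499.7, 236.3, 119.0]
tool_rot: [[0.985, 0.175, -0.0], [0.175, -0.985, -0.0], [-0.0, 0.0, -1.0]]
contact_force: [1.3, 0.6, -1.6]
opening: 12.9
grip_force: 50.5
```

Run:
```python
from h import *
im,d,c,T=P('wrist'); cv2.imwrite('pics/w4.png',im[:,:,::-1]); 
s=bot.observe(); print(s['eef_pos'],s['opening'],s['contact_force'],s['grip_force'])
```

```text
[499.59722609 236.22519913 118.82726123] 13.159106486852489 [-0.7908311  -0.56618416 -0.6357143 ] 50.54265081882477
```

View pics/w4.png

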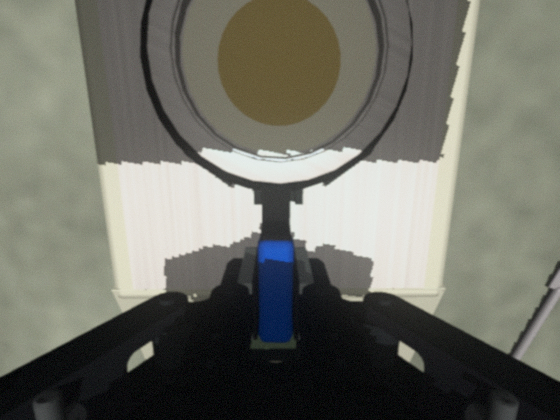

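Request:
{"fn": "drive_tool", "kwargs": {
  "translation": [
    [-0.05,0,0],
    [-0.15,0,0],
    [-0.3,0,0],
    [-0.45,0,0],
    [-0.6,0,0],
    [-0.75,0,-0.05],
    [-0.88,0,-0.15],
    [-0.97,0,-0.3],
    [-1,0,-0.45],
    [-1,0,-0.6],
    [-1,0,-0.75],
    [-1,0,-0.88],
    [-1,0,-0.97],
    [-1,0,-1],
    [-1,0,-1]
  ],
  "dr": [
    [0,0,0],
    [0,0,0],
    [0,0,0],
    [0,0,0],
    [0,0,0],
    [0,0,0],
    [0,0,0],
    [0,0,0],
    [0,0,0],
    [0,0,0],
    [0,0,0],
    [0,0,0],
    [0,0,0],
    [0,0,0],
    [0,0,0]
  ]
}}

```text
t: 15.22
eef_pos: [401.2, 218.8, 218.9]
tool_rot: [[0.985, 0.175, -0.0], [0.175, -0.985, -0.0], [-0.0, 0.0, -1.0]]
contact_force: [0.9, -0.3, -1.3]
opening: 13.1
grip_force: 50.5
```

Request:
{"fn": "drive_tool", "kwargs": {
  "translation": [
    [0,0.03,0],
    [0,0.09,0],
    [0,0.18,-0.01],
    [0,0.3,-0.02],
    [0,0.44,-0.03],
    [0,0.58,-0.04],
    [0,0.72,-0.05],
    [0,0.86,-0.06],
    [0,1,-0.075]
  ],
  "dr": [
    [0,0,0.001],
    [0,0,0.002],
    [0,0,0.004],
    [0,0,0.007],
    [0,0,0.01],
    [0,0,0.014],
    [0,0,0.018],
    [0,0,0.021],
    [0,0,0.024]
  ]
}}

```text
t: 16.35
eef_pos: [418.9, 119.4, 226.6]
tool_rot: [[0.995, 0.099, 0.0], [0.099, -0.995, -0.0], [-0.0, 0.0, -1.0]]
contact_force: [0.2, -0.1, -1.6]
opening: 13.0
grip_force: 50.5
```

Request:
{"fn": "drive_tool", "kwargs": {
  "translation": [
    [0.015,0.15,0],
    [0.03,0.3,0],
    [0.045,0.45,0],
    [0.06,0.6,0],
    [0.075,0.75,0],
    [0.09,0.9,0]
  ],
  "dr": [
    [0,0,0],
    [0,0,0],
    [0,0,0],
    [0,0,0],
    [0,0,0],
    [0,0,0]
  ]
}}

```text
t: 17.1
eef_pos: [436.9, 30.8, 226.5]
tool_rot: [[0.995, 0.1, 0.0], [0.1, -0.995, -0.0], [0.0, 0.0, -1.0]]
contact_force: [-0.3, -0.3, -0.4]
opening: 12.9
grip_force: 50.5
```

Request:
{"fn": "drive_tool", "kwargs": {
  "translation": [
    [0.015,0.15,0],
    [0.03,0.3,0],
    [0.045,0.45,0],
    [0.06,0.6,0],
    [0.075,0.75,0],
    [0.09,0.9,0]
  ],
  "dr": [
    [0,0,0],
    [0,0,0],
    [0,0,0],
    [0,0,0],
    [0,0,0],
    [0,0,0]
  ]
}}

```text
t: 17.85
eef_pos: [454.9, -57.9, 226.5]
tool_rot: [[0.995, 0.1, 0.0], [0.1, -0.995, -0.0], [0.0, 0.0, -1.0]]
contact_force: [1.0, -0.1, -1.9]
opening: 13.4
grip_force: 50.5
```

Request:
{"fn": "drive_tool", "kwargs": {
  "translation": [
    [0.015,0.15,0],
    [0.03,0.3,0],
    [0.045,0.45,0],
    [0.06,0.6,0],
    [0.075,0.75,0],
    [0.09,0.86,0],
    [0.095,0.93,0],
    [0.1,0.98,0],
    [0.1,1,0],
    [0.1,1,0]
  ],
  "dr": [
    [0,0,0],
    [0,0,0],
    [0,0,0],
    [0,0,0],
    [0,0,0],
    [0,0,0],
    [0,0,0],
    [0,0,0],
    [0,0,0],
    [0,0,0]
  ]
}}

```text
t: 19.1
eef_pos: [474.5, -155.2, 226.5]
tool_rot: [[0.995, 0.1, -0.0], [0.1, -0.995, 0.0], [-0.0, -0.0, -1.0]]
contact_force: [-0.8, 0.2, -2.3]
opening: 12.9
grip_force: 50.5
```

```bash
cat > m.py <<'E'
from h import *
s=bot.observe(); R=np.array(s['tool_rot']); p=np.array(s['eef_pos'])
print(p,R.round(3).tolist(),s['t'],s['grip_force'])
g=np.array([488.4,-231.8,226.5]); print('shift/100',(R.T@(g-p)/100).round(3))
im,d,c,T=P('top'); W=pts(d,c,T); Z=W[...,2]; v,u=np.indices(d.shape)
m=((Z>190)&(Z<250)&(u>300)&(u<430)&(v>150)&(v<280))
f=(np.hypot(W[...,0]-p[0]-88*R[0,0],W[...,1]-p[1]-88*R[1,0])<75)&m
q=W[f]; print('ring/pan region',q.min(0).round(),q.max(0).round(),np.median(q,0).round())
w=f&(im.min(-1)>90); print('bright',w.sum(),W[w].mean(0))
k=cv2.findContours(w.astype(np.uint8),0,2)[0]; 
if k: print(cv2.minEnclosingCircle(max(k,key=cv2.contourArea)))
cv2.imwrite('pics/fin.png',np.hstack([im[60:300,250:450,::-1], P('scene')[0][60:300,100:320,::-1]]))
E
python3 m.py
```

```text
[ 474.49343988 -155.2150898   226.47861263] [[0.995, 0.1, -0.0], [0.1, -0.995, 0.0], [-0.0, -0.0, -1.0]] 19.1 50.539589524269104
shift/100 [ 0.062  0.776 -0.   ]
ring/pan region [ 509. -197.  220.] [611. -94. 236.] [ 566. -140.  226.]
bright 1687 [ 566.11643897 -143.37240124  227.06100384]
((347.2627868652344, 219.76473999023438), 24.800180435180664)
```

View pics/fin.png

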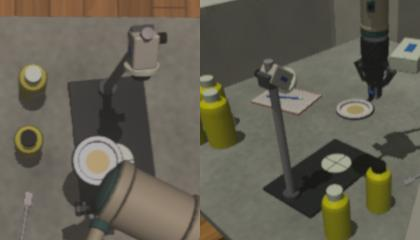

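Request:
{"fn": "drive_tool", "kwargs": {
  "translation": [
    [0,0.03,0],
    [0.01,0.1,0],
    [0.02,0.2,0],
    [0.03,0.32,0],
    [0.035,0.44,0],
    [0.04,0.56,0],
    [0.045,0.67,0],
    [0.045,0.74,0],
    [0.045,0.78,0],
    [0.045,0.78,0],
    [0.045,0.78,0],
    [0.045,0.78,0]
  ],
  "dr": [
    [0,0,0],
    [0,0,0],
    [0,0,0],
    [0,0,0],
    [0,0,0],
    [0,0,0],
    [0,0,0],
    [0,0,0],
    [0,0,0],
    [0,0,0],
    [0,0,0],
    [0,0,0]
  ]
}}

```text
t: 20.7
eef_pos: [486.8, -232.2, 226.6]
tool_rot: [[0.995, 0.1, 0.0], [0.1, -0.995, 0.0], [0.0, -0.0, -1.0]]
contact_force: [0.5, 0.9, 0.3]
opening: 12.8
grip_force: 50.5
```

```bash
python3 m.py
python3 - <<'E'
from h import *
# lid angle and lens from scene view
im,d,c,T=P('scene'); W=pts(d,c,T); Z=W[...,2]
F=np.array([576,-223]); a=np.array([.995,.1]); s=(W[...,:2]-F)@a; t=(W[...,:2]-F)@np.array([-a[1],a[0]])
h=cv2.cvtColor(im,cv2.COLOR_RGB2HSV)
m=(abs(t)<45)&(s>90)&(s<170)&(Z>290)&(Z<390)
w=m&(im.min(-1)>130); print('ring white',w.sum(),s[w].min(),s[w].max(),t[w].min(),t[w].max(),Z[w].min(),Z[w].max(),Z[w].mean())
print('all', m.sum(), Z[m].min(), Z[m].max(), s[m].min(),t[m].min(),t[m].max())
E0=np.array([586,253]); e=np.array([.985,.175]); x=(W[...,:2]-E0)@e; y=(W[...,:2]-E0)@np.array([-e[1],e[0]])
l=(abs(y)<110)&(Z>150)&(x<150)&(x>-150); P_=np.c_[x[l],Z[l]]
print('lid',l.sum(),P_.min(0),P_.max(0)); b=(abs(y)<40)&l&(Z>335)&(x<60); print('handle?',b.sum(),x[b].mean() if b.any() else 0,Z[b].mean() if b.any() else 0)
q=l&(Z>180)&(Z<300)&(abs(y)<70)&(x>50); k=np.polyfit(Z[q],x[q],1); print('lid top plane lean',k, 'angle',np.pi/2-np.arctan(-k[0]))
E
```

```text
[ 486.81829329 -232.22944996  226.56746493] [[0.995, 0.1, 0.0], [0.1, -0.995, 0.0], [0.0, -0.0, -1.0]] 20.7 50.53532838821411
shift/100 [ 0.016 -0.003  0.001]
ring/pan region [ 501. -274.  218.] [ 624. -170.  248.] [ 572. -223.  227.]
bright 1933 [ 574.49373701 -223.77981523  227.41063367]
((384.3218994140625, 215.2274627685547), 26.013553619384766)
ring white 31 128.81973519334616 153.64082779558373 -8.015834620027928 29.92234433748424 346.8578457508642 376.9390914111844 365.7848753657064
all 316 327.71545255841465 389.62054125514106 127.83388011984962 -15.110627183463736 31.356751569950607
lid 10468 [ -0.96295458 150.01392457] [138.12983692 357.22780732]
handle? 279 33.99148593960343 352.2879904130075
lid top plane lean [ -0.58531666 231.5840764 ] angle 1.0412433715744682
```

Run:
```python
from h import *
im,d,c,T=P('scene'); W=pts(d,c,T); Z=W[...,2]
E0=np.array([586,253]); e=np.array([.985,.175]); x=(W[...,:2]-E0)@e; y=(W[...,:2]-E0)@np.array([-e[1],e[0]])
q=(abs(y)<60)&(Z>150)&(Z<345)&(x>-20)&(x<160); X,z=x[q],Z[q]
for lo in range(150,345,15):
    k=(z>=lo)&(z<lo+15); 
    if k.any(): print(lo,k.sum(),np.percentile(X[k],[10,50,90]).round())
```

```text
150 449 [129. 132. 135.]
165 472 [122. 126. 129.]
180 469 [116. 119. 122.]
195 493 [110. 113. 116.]
210 500 [103. 106. 109.]
225 490 [ 96.  99. 102.]
240 623 [85. 89. 96.]
255 510 [78. 81. 84.]
270 915 [55. 67. 77.]
285 919 [16. 39. 50.]
300 86 [39. 42. 45.]
315 87 [37. 40. 43.]
330 87 [35. 38. 40.]
```

```bash
python3 -c "
from bench import bot
print(bot.hand_in())"
```

```text
the job is handed in; nothing more can be done
None
```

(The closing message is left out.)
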